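Clear the stock bar: stop collar, then spacer

ROBOT

A 6-joint arm with a two-finger parallel gripper is mounted at the origin on the work surface. World frame = base frame: x ahead of the robot, y to its left, z up, the work surface at z = 0. Lengths are in m, angles in rad, forces in N, time in s.
With the tool pointing down it reaches from about 0.375 to 0.9 m from the base axis. Payload 3.1 kg.
Tool frame: the origin (TCP) lies where the fingers leave the gripper's body, on its centre line; the fingertips stand r.nose_length ahead of it and the grasp point (between the pads) lies 51 mm ahead of it (r.nose_length is the distance from the TCP to the fingertips, in m); z points along the fingers, y is the direction in which the jaws open and shut (so a half turn about z gives the same grasp; the last joint's range is limited). The gripper opens to 87 mm and grips with 3 to 60 N. Pads are 19 mm wide; open, the fingers measure 117 mm over their backs; the gripper's body (75 mm by 190 mm) begins 51 mm behind the grasp point.
Start: joints at [1.123, 0.527, 1.433, -0, 1.181, -0.178], TCP at [0.167, 0.602, 0.292] pointing down, gripper open.
Joint ranges: [-3.08, 3.08], [-0.75, 2.2], [0.22, 2.44], [-1.43, 4.57], [0, 2.65], [-2.85, 2.85]. Speed limits (rad/s): [2.79, 2.79, 3.14, 3.14, 3.14, 3.14].

INTERFACE

Orientations are given as a rotation vector (axis times angle).
In Python, from bench import r gives the robot as it stands. The module is installed in compiled form; this text tells all that it offers.
- The arm moves only by the shell command python3 -m jog 'ROWS' [FORCE]. ROWS is JSON, a list that holds one entry, the list of rows, each a list of 7 numbers: the turn, a rotation vector about the tool's x, y, z as a fraction of full scale, then the shift along the tool's x, y, z as a fraction of full scale, then the opening in per cent of the stroke, from 0 (shut) to 100 (fully open). A call has 1 to 12 rows; each row is the pose to reach, as a shift and turn from the pose measured when the call began, along the tool's axes at that moment; what a row does not reach only later rows make up. Full scale, the value 1, is 200 mm for a shift and 2 rad for a turn. A row lasts 1/10 s, in which the tool goes at most 50 mm and 8.59 degrees, less where a joint would pass 70% of its speed; a pose out of reach is approached as far as the arm can. A call with a number of a shift or a turn outside -1 to 1 is refused whole. A call with a gripper value outside its range is refused whole. The fingers move at their own pace and stop on an object; FORCE is the grip in N (left out, the last holds). Time passes only in rows, so rows that repeat a pose let the fingers close. It gives the time, the measured TCP pose, the force and the opening at its end, in the units of the state.
- r.state(): the state, without advancing time (a new reading comes with each control period).
- r.capture(name): name is "scene" or "top"; returns a dict with "pixels" (384x512x3 uint8, red, green, blue), "vertical_fov" (degrees; the focal length in pixels is half the picture's height over the tangent of half this angle, whatever the lens; pixels are square), "cx", "cy" (the principal point, pixels), "extrinsics" (4x4, takes a point from camera to world coordinates). Camera axes: x right, y down, z forward; pixel columns grow to the right and rows downward; lengths in m; the calibration is good to about 2 mm. A picture is of the moment at which its call begins. There is no depth.
- r.job_done(): hands the job in, once; it reports no verdict.
The state is a dict: "time_s": time; "q": joint angles; "joint_vel": joint speeds; "tau": joint torques, N m; "tcp_pos": TCP position; "tool_rot": TCP orientation; "ft_force": force on the tool from outside, world axes, zero at the start; "ft_torque": the same for the moment, N m; "opening": finger opening in m.
Only numpy, scipy, OpenCV 4.12 (cv2) and the standard library are available. Lean on these libraries where they do the work, as an engineer would, in place of code of your own. Each camera call takes 0.05 s, during which the arm holds its last target.

TASK

On the bench stand, slide the stop collar off the free end of the horizontal bar and set it down in the shallow tray; then slide the spacer sleeve off the bar and set it down in the tray too. Put the parts down gently, do not drop them, and leave the spacer on the bar until the collar lies in the tray.

Things in the scene. Friction and masses are not known exactly. Their poses are not given: they have to be found in the camera images.
- collar_center (a point): Centre of the stop collar, the outer of the two parts threaded on the bar: a dark steel ring 56 mm in outside diameter, 32 mm bore, 24 mm long along the bar, 0.28 kg (varies). Already loosened: it hangs freely on the bar, its centre 8 mm below the bar's axis. Own x axis = the ring's axis, along the bar at the start; it may be rolled about it.
- spacer_center (a point): Centre of the spacer sleeve, the inner of the two parts threaded on the bar, between the collar and the stand: an aluminium tube 44 mm in outside diameter, 32 mm bore, 42 mm long along the bar, 0.12 kg (varies). It hangs freely on the bar, its centre 8 mm below the bar's axis. Own x axis = the tube's axis. (A like sleeve lying loose on the bench is a spare, not part of the job.)
- bar_end (a point): Middle of the free end face of the horizontal bar (plain round steel, 16 mm diameter, no head, axis 130 mm above the bench). Its x axis points along the bar, out of the free end, away from the stand; z is up. The bar is held 165 mm behind this point by a grey upright 70 mm wide with a 60 mm flange, up to 160 mm above the bench; the fixed stand's foot, 12 mm high, ends 140 mm behind this point.
- tray: Shallow open grey tray fixed on the bench, 260 mm (its x) by 190 mm (its y), 26 mm high, walls 4 mm, floor 4 mm thick. Origin at the centre of its underside, on the bench; z up.
There are look-alikes about, which are no part of the job. What is shaped like the part that bears spacer_center but orange is not meant.

How it is judged:
By the outcome, as a careful person would: the job done as asked, in the order asked, and still so for the second after the job is handed in, with the robot touching nothing.
It also fails if it takes over 64 s, if anything falls off the work surface, if the arm or the gripper's body presses on something with over 40 N, if the wrist force passes 120 N, or if a joint passes its speed limit or range.

## Working session

There is one attempt and no reset: what is moved stays moved. The work goes in short steps, Python scripts to look and compute and a shell command to move; the robot and the scene stay as the last step left them, time stands still between calls to the robot, and variables do not carry over. Pictures are saved under pics/ and viewed, and the job is handed in when it is done.

```bash
mkdir -p pics; cat > h.py <<'E'
import numpy as np, cv2
from bench import r
def K(c):
    f=c["pixels"].shape[0]/2/np.tan(np.radians(c["vertical_fov"])/2); return f
def proj(c,p):
    T=np.array(c["extrinsics"]); q=T[:3,:3].T@(np.array(p,float)-T[:3,3]); f=K(c)
    return c["cx"]+f*q[0]/q[2], c["cy"]+f*q[1]/q[2]
def ray(c,u,v,z):
    T=np.array(c["extrinsics"]); f=K(c)
    d=T[:3,:3]@np.array([(u-c["cx"])/f,(v-c["cy"])/f,1]); o=T[:3,3]
    return o+d*(z-o[2])/d[2]
def save(c,n,crop=None,s=1):
    im=c["pixels"][:,:,::-1]
    if crop: im=im[crop[1]:crop[3],crop[0]:crop[2]]
    cv2.imwrite("pics/"+n,cv2.resize(im,None,fx=s,fy=s,interpolation=cv2.INTER_CUBIC))
E
python3 - <<'E'
from h import *
import pickle
C={}
for n in("scene","top"):
    c=r.capture(n);C[n]=c;save(c,n+"0.png",s=1.5);print(n,c["vertical_fov"],c["cx"],c["cy"],np.round(c["extrinsics"],3))
pickle.dump(C,open("c0.pkl","wb"))
print(r.state(),r.nose_length)
E
```

```text
scene 55.96211099763128 259.578333486814 193.949791301672 [[-0.586  0.691 -0.423  0.871]
 [ 0.81   0.506 -0.297  0.281]
 [ 0.009 -0.517 -0.856  0.685]
 [ 0.     0.     0.     1.   ]]
top 54.72839573597661 258.77320465574695 190.06153340214797 [[-0.004 -0.982  0.189  0.464]
 [-0.999  0.013  0.042  0.079]
 [-0.044 -0.189 -0.981  0.834]
 [ 0.     0.     0.     1.   ]]
{'time_s': 0.1, 'q': array([ 1.12249395e+00,  5.28353865e-01,  1.43372457e+00,  8.34075853e-06,
        1.18142467e+00, -1.78548338e-01]), 'joint_vel': array([ 0.00055708, -0.00137478, -0.00443152, -0.00151237, -0.00105428,
        0.00101746]), 'tau': array([-7.59622581e-04, -4.40989566e+01, -1.77150410e+01,  6.34874753e-02,
        5.33131999e-02, -2.54766866e-05]), 'tcp_pos': array([0.16633455, 0.60193366, 0.29139703]), 'tool_rot': array([-4.22369656e-01, -3.11246742e+00,  2.85045396e-03]), 'ft_force': array([0.24769813, 0.41899522, 0.76769442]), 'ft_torque': array([ 0.01206444, -0.02562851, -0.02089385]), 'opening': 0.08703785057709469} 0.0697
```

View pics/scene0.png

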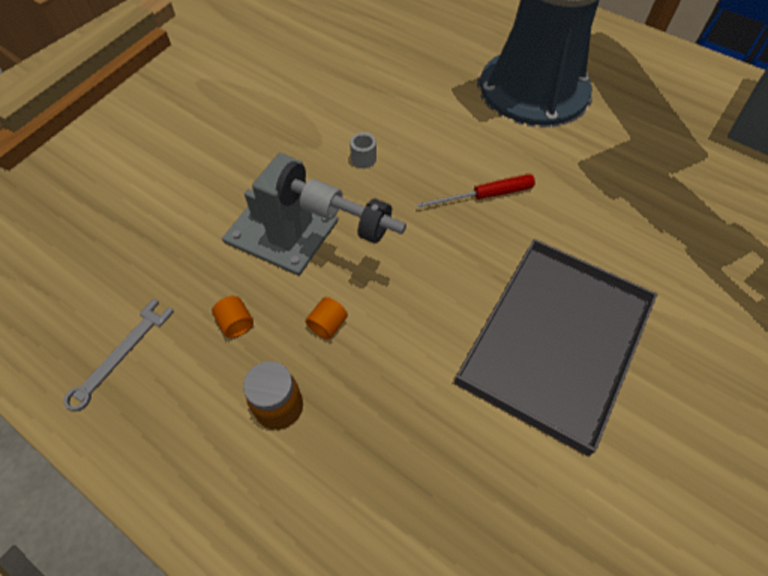

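View pics/top0.png

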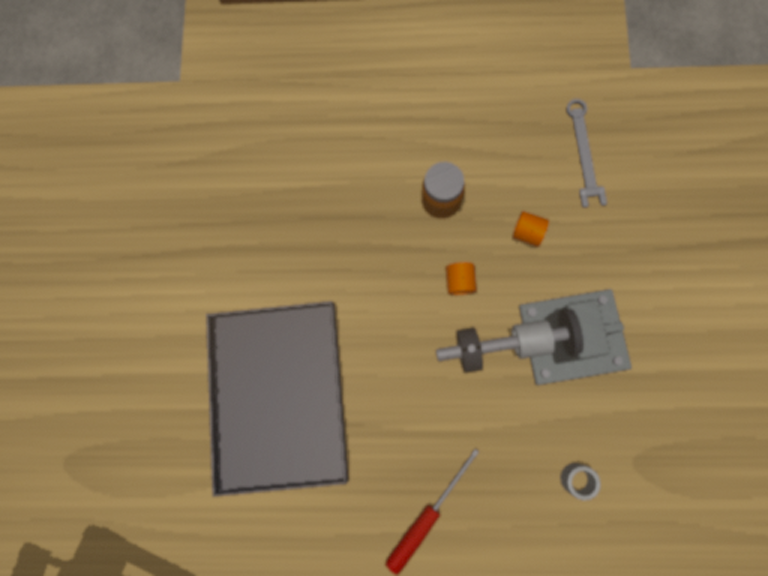

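Scene and top views: the stand's bar points to the left in the top view, towards the tray. In the 1.5x top picture the free end is near (438,355), the collar near (470,350) and the spacer near (535,338). The tray corners are at about (208,315), (334,303), (348,481) and (215,494). The grey upright ring is the spare and the orange sleeves are decoys. I'll zoom in for exact pixels.

```bash
python3 - <<'E'
from h import *
import pickle
C=pickle.load(open("c0.pkl","rb"))
save(C["top"],"t1.png",(280,180,430,270),5)
save(C["scene"],"s1.png",(140,90,290,200),5)
c=C["top"]
for n,u,v,z in[("end",438,355,.130),("collar",470,350,.122),("spacer",535,338,.122),("T1",208,315,.026),("T2",334,303,.026),("T3",348,481,.026),("T4",215,494,.026)]:
    print(n,np.round(ray(c,u/1.5,v/1.5,z),4))
E
```

```text
end [0.5096 0.047  0.13  ]
collar [0.5161 0.0061 0.122 ]
spacer [ 0.5306 -0.0763  0.122 ]
T1 [0.578 0.382 0.026]
T2 [0.5939 0.1939 0.026 ]
T3 [0.3431 0.1708 0.026 ]
T4 [0.3253 0.3575 0.026 ]
```

View pics/t1.png

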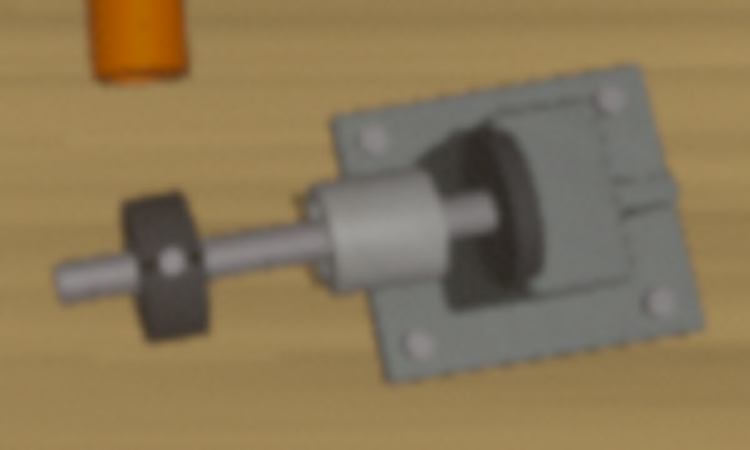

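View pics/s1.png

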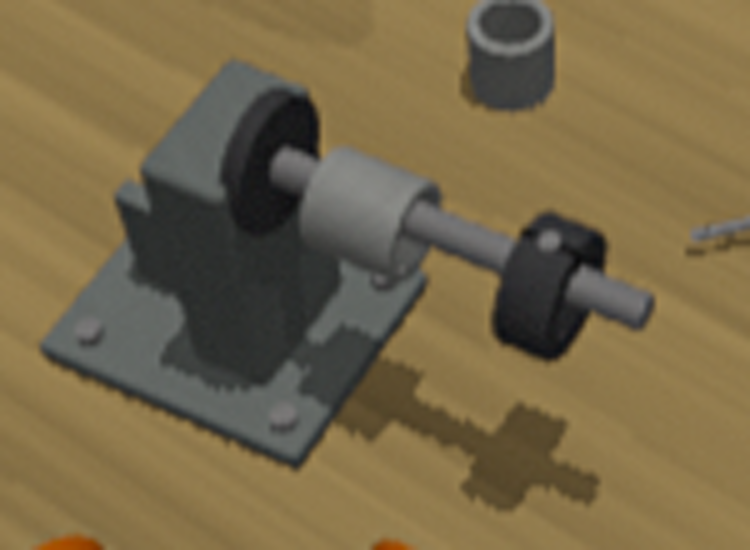

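```bash
cat > ov.py <<'E'
from h import *
import pickle
from scipy.optimize import least_squares
C=pickle.load(open("c0.pkl","rb"))
T=lambda x,y:(280+x/5,180+y/5)
S=lambda x,y:(140+x/5,90+y/5)
# bar end + yaw from image points (axis points)
def bar(p): return np.array([np.cos(p[2]),np.sin(p[2]),0]),np.array([p[0],p[1],.130])
def res(p):
    d,e=bar(p);o=[]
    for c,f,(a),s in[("top",T,(62,283),0),("top",T,(485,214),None),("scene",S,(640,306),0),("scene",S,(290,165),None)]:
        u=f(*a)
        if s==0: q=proj(C[c],e);o+=[q[0]-u[0],q[1]-u[1]]
        else:
            q0=np.array(proj(C[c],e));q1=np.array(proj(C[c],e-.14*d));n=(q1-q0)/np.linalg.norm(q1-q0)
            o+=[n[0]*(u[1]-q0[1])-n[1]*(u[0]-q0[0])]
    return o
f=least_squares(res,[.51,.047,1.74]);p=f.x;print(p,np.degrees(p[2]),np.round(f.fun,2))
d,e=bar(p);n=np.array([-d[1],d[0],0]);up=np.array([0,0,1])
sc,ss=.041,.125
import sys
if len(sys.argv)>2: sc,ss=float(sys.argv[1]),float(sys.argv[2])
def cyl(im,c,ctr,R,L,col,crop):
    for s in(-L/2,L/2):
        pts=[ctr+d*s+R*(np.cos(t)*n+np.sin(t)*up) for t in np.linspace(0,2*np.pi,60)]
        q=np.array([proj(c,x) for x in pts]);q=((q-np.array(crop[:2])+.5)*5).astype(int)
        cv2.polylines(im,[q],True,col,1)
for k,crop in(("top",(280,180,430,270)),("scene",(140,90,290,200))):
    c=C[k];im=cv2.resize(c["pixels"][crop[1]:crop[3],crop[0]:crop[2],::-1],None,fx=5,fy=5,interpolation=cv2.INTER_CUBIC)
    cyl(im,c,e-d*.001,.008,.002,(0,0,255),crop)
    cyl(im,c,e-d*sc-.008*up,.028,.024,(0,255,0),crop)
    cyl(im,c,e-d*ss-.008*up,.022,.042,(255,0,0),crop)
    cv2.imwrite(f"pics/ov_{k}_{sc}_{ss}.png",im)
print("collar",e-d*sc-.008*up,"spacer",e-d*ss-.008*up)
E
python3 ov.py 0.041 0.125
```

```text
[0.50941347 0.04577731 1.72681287] 98.93908972416212 [ 0.28  0.16  0.    0.13  0.39 -0.  ]
collar [0.51578423 0.00527529 0.122     ] spacer [ 0.52883652 -0.07770445  0.122     ]
```

View pics/ov_top_0.041_0.125.png

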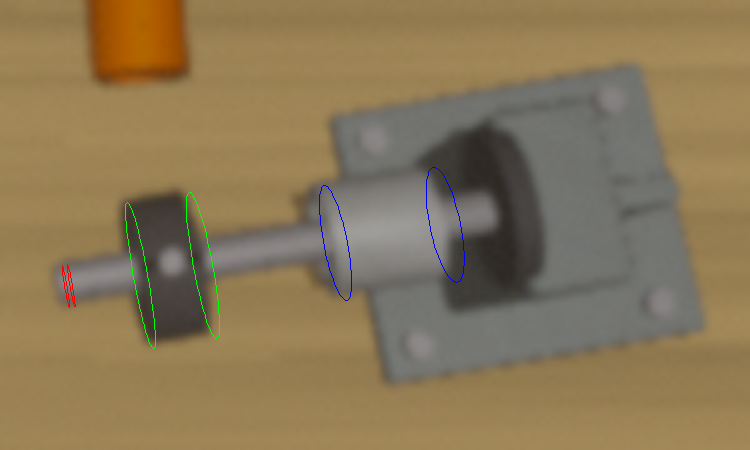

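View pics/ov_scene_0.041_0.125.png

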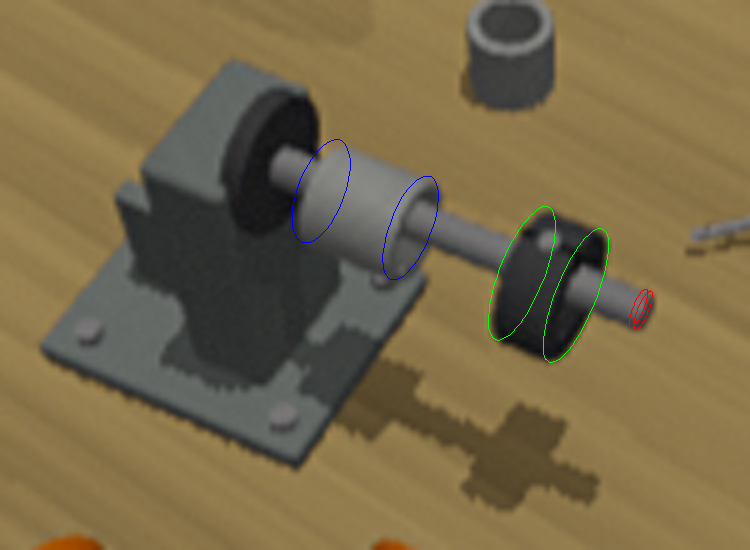

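```bash
cat > d.py <<'E'
from h import *
from scipy.spatial.transform import Rotation as Ro
import sys
# usage: grasp-point target x y z, jaw yaw deg -> row numbers
x,y,z,yaw=map(float,sys.argv[1:5])
s=r.state();R=Ro.from_rotvec(s["tool_rot"])
a=np.radians(yaw);Y=np.array([np.cos(a),np.sin(a),0]);Z=np.array([0,0,-1]);X=np.cross(Y,Z)
G=Ro.from_matrix(np.c_[X,Y,Z])
t=np.array([x,y,z+.051])-s["tcp_pos"]
print("turn",np.round((R.inv()*G).as_rotvec()/2,4),"shift",np.round(R.inv().apply(t)/.2,4),"grasp pt now",np.round(s["tcp_pos"]+R.apply([0,0,.051]),4),"t",s["time_s"],"F",np.round(s["ft_force"],1),"open",round(s["opening"],4),"yaw",np.degrees(np.arctan2(*R.apply([0,1,0])[1::-1])).round(2))
E
python3 d.py .5165 .0065 .212 8.9
```

```text
turn [-9.000e-04  4.000e-04  5.729e-01] shift [-2.481  -2.4026  0.1456] grasp pt now [0.1663 0.6018 0.2404] t 0.1 F [0.2 0.4 0.8] open 0.087 yaw 74.54
```

```bash
python3 -m jog '[[[0,0,0.573,-0.9,-0.87,0,100],[0,0,0.573,-0.9,-0.87,0,100],[0,0,0.573,-0.9,-0.87,0,100],[0,0,0.573,-0.9,-0.87,0,100],[0,0,0.573,-0.9,-0.87,0,100],[0,0,0.573,-0.9,-0.87,0,100],[0,0,0.573,-0.9,-0.87,0,100],[0,0,0.573,-0.9,-0.87,0,100],[0,0,0.573,-0.9,-0.87,0,100]]]'; python3 d.py .5165 .0065 .212 8.9
```

```text
time_s: 1.0
tcp_pos: [0.2935, 0.3859, 0.2914]
tool_rot: [2.043, 2.386, -0.004]
ft_force: [-0.1, 0.4, 0.3]
opening: 0.0872
turn [-0.0008  0.001  -0.0004] shift [-2.0457  0.81    0.1447] grasp pt now [0.2934 0.3858 0.2404] t 1.0 F [-0.1  0.4  0.3] open 0.0872 yaw 8.86
```

```bash
python3 -m jog '[[[0,0,0,-1,0.6,0,100],[0,0,0,-1,0.6,0,100],[0,0,0,-1,0.6,0,100],[0,0,0,-1,0.6,0,100],[0,0,0,-1,0.6,0,100],[0,0,0,-1,0.6,0,100]]]'; python3 d.py .5165 .0065 .212 8.9
```

```text
time_s: 1.6
tcp_pos: [0.4461, 0.204, 0.2916]
tool_rot: [2.045, 2.381, -0.002]
ft_force: [-0.7, -0.1, -0.5]
opening: 0.087
turn [ 0.0004  0.0015 -0.0017] shift [-1.0291  0.1985  0.1463] grasp pt now [0.4462 0.2039 0.2406] t 1.6 F [-0.7 -0.1 -0.5] open 0.087 yaw 8.7
```

```bash
python3 -m jog '[[[0,0.001,-0.002,-1,0.2,0.14,100],[0,0.001,-0.002,-1,0.2,0.14,100],[0,0.001,-0.002,-1,0.2,0.14,100],[0,0.001,-0.002,-1,0.2,0.14,100],[0,0.001,-0.002,-1,0.2,0.14,100],[0,0.001,-0.002,-1,0.2,0.14,100],[0,0.001,-0.002,-1,0.2,0.14,100]]]'; python3 d.py .5165 .0065 .122 8.9
python3 - <<'E'
from h import *
c=r.capture("top");save(c,"t2.png",(230,130,430,280),4)
c=r.capture("scene");save(c,"s2.png",(140,60,340,210),4)
E
```

```text
time_s: 2.3
tcp_pos: [0.5149, 0.0137, 0.264]
tool_rot: [-2.039, -2.388, 0.001]
ft_force: [-0.3, 0.6, -0.1]
opening: 0.087
turn [-0.0005 -0.0002  0.001 ] shift [-0.0372  0.0028  0.4549] grasp pt now [0.5148 0.0138 0.213 ] t 2.3 F [-0.3  0.6 -0.1] open 0.087 yaw 9.01
```

View pics/t2.png

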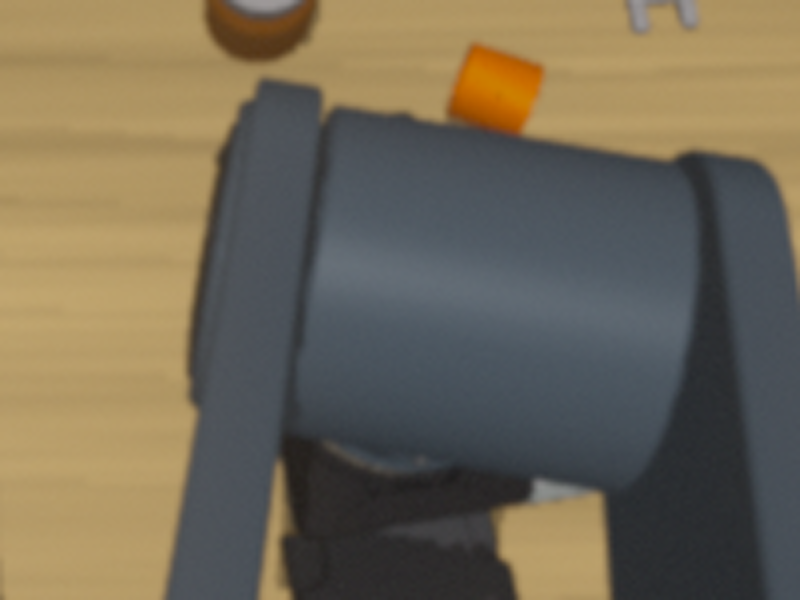

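View pics/s2.png

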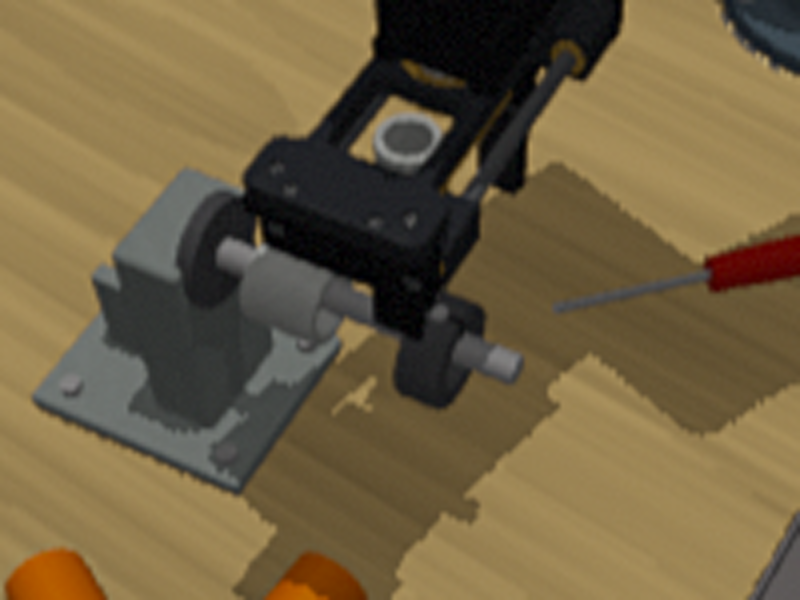

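Scene view: the open gripper stands over the collar, with its near finger at about (405,290) in the crop and the collar at (440,355). The top view is blocked by the arm. I'll go down.

```bash
python3 -m jog '[[[0,0,0.001,-0.037,0.003,0,100],[0,0,0.001,-0.037,0.003,0,100],[0,0,0.001,-0.037,0.003,0.15,100],[0,0,0.001,-0.037,0.003,0.3,100],[0,0,0.001,-0.037,0.003,0.4,100],[0,0,0.001,-0.037,0.003,0.455,100],[0,0,0.001,-0.037,0.003,0.455,100],[0,0,0.001,-0.037,0.003,0.455,100]]]' 15; python3 d.py .5165 .0065 .122 8.9
python3 - <<'E'
from h import *
c=r.capture("scene");save(c,"s3.png",(140,60,340,210),4)
E
```

```text
time_s: 3.2
tcp_pos: [0.5172, 0.0071, 0.1738]
tool_rot: [2.04, 2.388, 0.0]
ft_force: [0.1, 0.0, 0.1]
opening: 0.087
turn [0.0004 0.0002 0.0008] shift [-0.0025 -0.0038  0.0042] grasp pt now [0.5172 0.0071 0.1228] t 3.2 F [0.1 0.  0.1] open 0.087 yaw 8.99
```

View pics/s3.png

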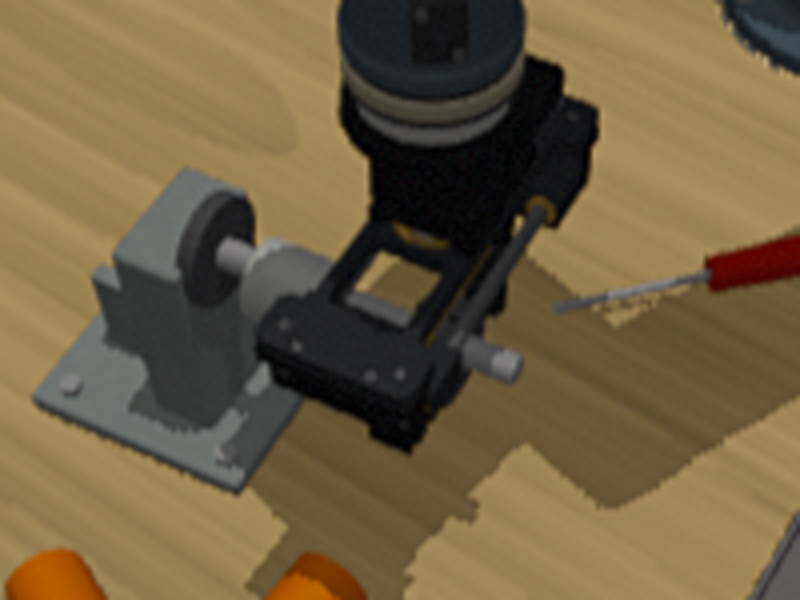

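```bash
python3 -m jog '[[[0,0,0,0,0,0,60],[0,0,0,0,0,0,55],[0,0,0,0,0,0,50],[0,0,0,0,0,0,45],[0,0,0,0,0,0,40],[0,0,0,0,0,0,40],[0,0,0,0,0,0,40],[0,0,0,0,0,0,40]]]' 25; python3 d.py .5165 .0065 .130 8.9
python3 - <<'E'
from h import *
c=r.capture("scene");save(c,"s4.png",(140,60,340,210),4)
E
```

```text
time_s: 4.05
tcp_pos: [0.5174, 0.007, 0.1743]
tool_rot: [2.039, 2.387, 0.001]
ft_force: [-0.5, -0.7, 2.0]
opening: 0.0561
turn [0.0009 0.0004 0.0008] shift [-0.0017 -0.0047 -0.0334] grasp pt now [0.5175 0.007  0.1233] t 4.05 F [-0.5 -0.7  2. ] open 0.0561 yaw 8.99
```

View pics/s4.png

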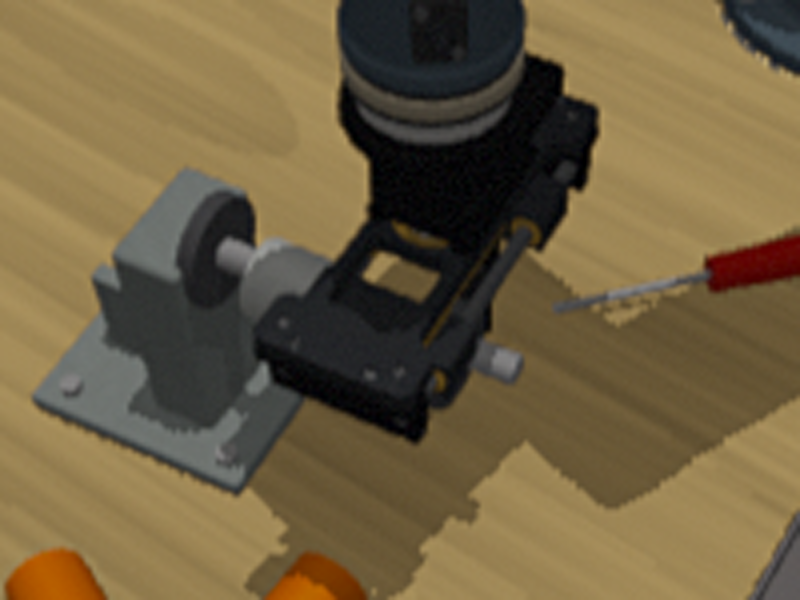

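The collar is gripped: the opening of 56.1 mm matches its 56 mm outside diameter. Next I'll lift it about 7 mm so its bore is concentric with the bar.

```bash
python3 -m jog '[[[0,0,0,0,0,-0.01,40],[0,0,0,0,0,-0.02,40],[0,0,0,0,0,-0.035,40],[0,0,0,0,0,-0.035,40]]]'; python3 d.py .5165 .0065 .130 8.9
```

```text
time_s: 4.5
tcp_pos: [0.5175, 0.007, 0.1815]
tool_rot: [2.039, 2.387, 0.001]
ft_force: [0.2, 0.6, -3.0]
opening: 0.0562
turn [0.0011 0.0005 0.0008] shift [-0.0018 -0.0053  0.0025] grasp pt now [0.5176 0.007  0.1305] t 4.5 F [ 0.2  0.6 -3. ] open 0.0562 yaw 8.99
```

```bash
python3 -m jog '[[[0,0,0,0.08,0,0,40],[0,0,0,0.16,0,0,40],[0,0,0,0.24,0,0,40],[0,0,0,0.32,0,0,40],[0,0,0,0.4,0,0,40],[0,0,0,0.48,0,0,40],[0,0,0,0.56,0,0,40],[0,0,0,0.56,0,0,40]]]'; python3 d.py .458 .322 .130 8.9
python3 - <<'E'
from h import *
c=r.capture("scene");save(c,"s5.png",s=1.5)
E
```

```text
time_s: 5.3
tcp_pos: [0.4987, 0.12, 0.1812]
tool_rot: [2.037, 2.391, 0.001]
ft_force: [0.3, 0.1, -2.8]
opening: 0.0563
turn [0.0004 0.     0.0022] shift [ 1.0293e+00 -4.0300e-02  9.0000e-04] grasp pt now [0.4987 0.12   0.1302] t 5.3 F [ 0.3  0.1 -2.8] open 0.0563 yaw 9.15
```

View pics/s5.png

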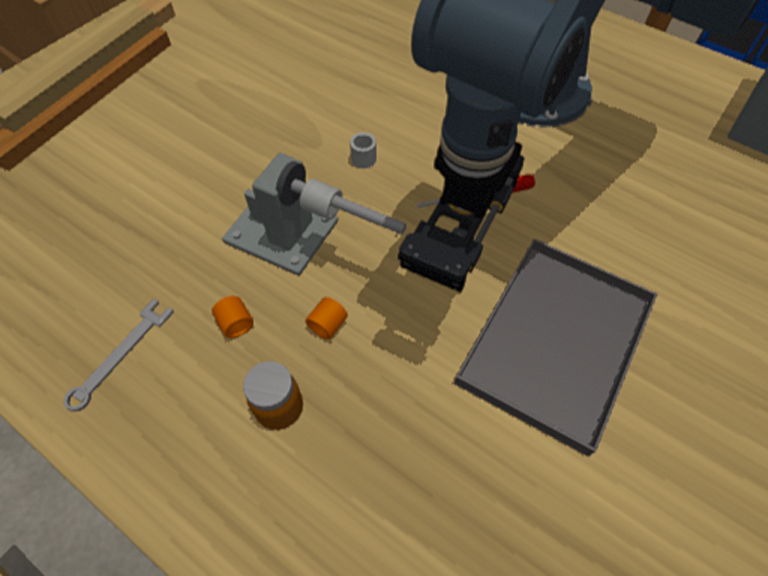

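The collar is clear of the bar end at (400,228), and the spacer is still at (320,198). I'll move over the tray.

```bash
python3 -m jog '[[[0,0,0,0.15,-0.01,0,40],[0,0,0,0.4,-0.02,0,40],[0,0,0,0.6,-0.03,0,40],[0,0,0,0.8,-0.04,0,40],[0,0,0,0.9,-0.04,0.1,40],[0,0,0,1,-0.04,0.2,40],[0,0,0,1,-0.04,0.3,40],[0,0,0,1,-0.04,0.38,40],[0,0,0,1,-0.04,0.42,40],[0,0,0,1,-0.04,0.42,40],[0,0,0,1,-0.04,0.42,40]]]'; python3 d.py .458 .322 .034 8.9
```

```text
time_s: 6.45
tcp_pos: [0.4601, 0.315, 0.0974]
tool_rot: [2.037, 2.389, 0.002]
ft_force: [-0.4, -1.0, -2.9]
opening: 0.0557
turn [0.0009 0.0004 0.0017] shift [ 0.0361 -0.0049  0.062 ] grasp pt now [0.4602 0.315  0.0464] t 6.45 F [-0.4 -1.  -2.9] open 0.0557 yaw 9.1
```

```bash
python3 -m jog '[[[0,0,0,0,0,0.02,40],[0,0,0,0,0,0.035,40],[0,0,0,0,0,0.05,40],[0,0,0,0,0,0.055,40],[0,0,0,0,0,0.055,40]]]'; python3 d.py .458 .322 .033 8.9
python3 -m jog '[[[0,0,0,0,0,0.003,40],[0,0,0,0,0,0.006,40],[0,0,0,0,0,0.006,40]]]'; python3 d.py .458 .322 .033 8.9
```

```text
time_s: 6.95
tcp_pos: [0.46, 0.315, 0.0863]
tool_rot: [2.037, 2.389, 0.001]
ft_force: [-0.1, -0.3, -2.9]
opening: 0.0561
turn [0.0008 0.0004 0.0017] shift [ 0.0364 -0.0044  0.0115] grasp pt now [0.4601 0.3149 0.0353] t 6.95 F [-0.1 -0.3 -2.9] open 0.0561 yaw 9.1
time_s: 7.25
tcp_pos: [0.46, 0.315, 0.085]
tool_rot: [2.037, 2.389, 0.001]
ft_force: [0.2, -0.3, -2.1]
opening: 0.0561
turn [0.0008 0.0004 0.0018] shift [ 0.0361 -0.0043  0.0052] grasp pt now [0.4601 0.315  0.034 ] t 7.25 F [ 0.2 -0.3 -2.1] open 0.0561 yaw 9.1
```

```bash
python3 -m jog '[[[0,0,0,0,0,0.003,40],[0,0,0,0,0,0.005,40],[0,0,0,0,0,0.005,40]]]'; python3 d.py .458 .322 .033 8.9
```

```text
time_s: 7.55
tcp_pos: [0.46, 0.315, 0.084]
tool_rot: [2.037, 2.39, 0.001]
ft_force: [0.4, -0.6, -3.2]
opening: 0.056
turn [0.0007 0.0004 0.0018] shift [ 0.0363 -0.0041 -0.0002] grasp pt now [0.46   0.3149 0.033 ] t 7.55 F [ 0.4 -0.6 -3.2] open 0.056 yaw 9.1
```

```bash
python3 -m jog '[[[0,0,0,0,0,0.002,40],[0,0,0,0,0,0.004,40],[0,0,0,0,0,0.004,40]]]'; python3 -m jog '[[[0,0,0,0,0,0.002,40],[0,0,0,0,0,0.004,40],[0,0,0,0,0,0.004,40]]]'; python3 d.py .458 .322 .033 8.9
```

```text
time_s: 7.85
tcp_pos: [0.46, 0.315, 0.0837]
tool_rot: [2.037, 2.39, 0.001]
ft_force: [-1.2, -0.3, 3.6]
opening: 0.0558
time_s: 8.15
tcp_pos: [0.46, 0.315, 0.0837]
tool_rot: [2.037, 2.389, 0.002]
ft_force: [-2.0, -0.8, 6.8]
opening: 0.0564
turn [0.001  0.0004 0.0018] shift [ 0.0362 -0.0043 -0.0018] grasp pt now [0.4601 0.315  0.0327] t 8.15 F [-2.  -0.8  6.8] open 0.0564 yaw 9.11
```

The collar is touching the tray floor: the force reversed at a grasp height of 0.0327, where 0.032 was expected. I'll ease off and open slowly.

```bash
python3 -m jog '[[[0,0,0,0,0,-0.002,40],[0,0,0,0,0,-0.002,40]]]' 8; python3 -m jog '[[[0,0,0,0,0,0,64],[0,0,0,0,0,0,65],[0,0,0,0,0,0,66],[0,0,0,0,0,0,67],[0,0,0,0,0,0,69],[0,0,0,0,0,0,72],[0,0,0,0,0,0,76],[0,0,0,0,0,0,76],[0,0,0,0,0,0,76],[0,0,0,0,0,0,76]]]'; python3 - <<'E'
from h import *
c=r.capture("top");save(c,"t6.png",(110,160,310,360),3)
c=r.capture("scene");save(c,"s6.png",(290,90,490,320),3)
E
```

```text
time_s: 8.35
tcp_pos: [0.4601, 0.315, 0.0838]
tool_rot: [2.037, 2.389, 0.002]
ft_force: [0.4, -0.5, -2.8]
opening: 0.0565
time_s: 9.35
tcp_pos: [0.4601, 0.315, 0.0838]
tool_rot: [2.037, 2.389, 0.002]
ft_force: [1.0, 0.2, 0.7]
opening: 0.0656
```

View pics/t6.png

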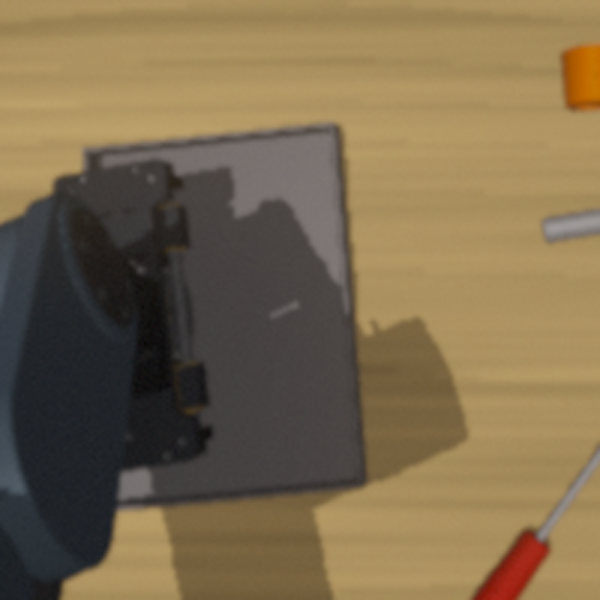

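View pics/s6.png

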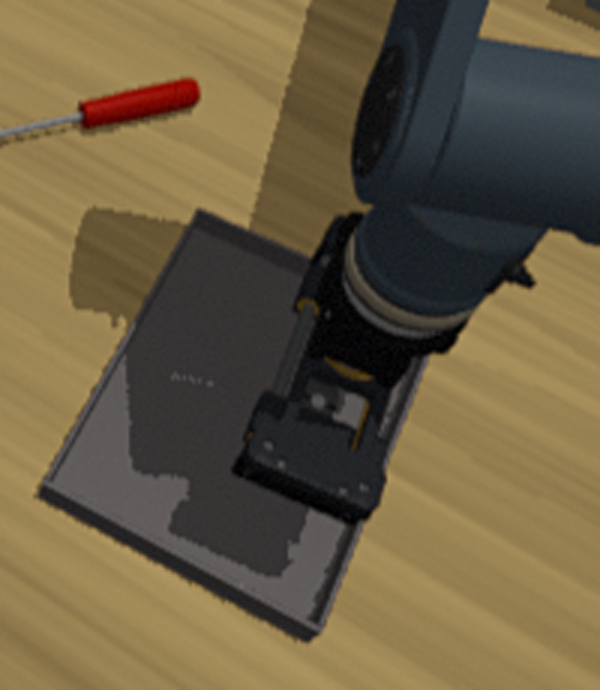

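The collar stands under the gripper with its screw on top at about (320,400) in the scene crop. It hasn't rolled. I'll open fully and back straight up.

```bash
python3 -m jog '[[[0,0,0,0,0,0,85],[0,0,0,0,0,0,95],[0,0,0,0,0,0,100],[0,0,0,0,0,-0.05,100],[0,0,0,0,0,-0.2,100],[0,0,0,0,0,-0.4,100],[0,0,0,0,0,-0.6,100],[0,0,0,0,0,-0.8,100],[0,0,0,0,0,-0.9,100],[0,0,0,0,0,-0.9,100]]]'; python3 -m jog '[[[0,0,0,-0.25,0,0,100],[0,0,0,-0.5,0,0,100],[0,0,0,-0.75,0,0,100],[0,0,0,-1,0,0,100],[0,0,0,-1,0,0,100],[0,0,0,-1,0,0,100]]]';python3 - <<'E'
from h import *
import pickle
C={n:r.capture(n) for n in("top","scene")}
pickle.dump(C,open("c1.pkl","wb"))
save(C["top"],"t7.png",s=1.5)
save(C["scene"],"s7.png",s=1.5)
E
```

```text
time_s: 10.45
tcp_pos: [0.4612, 0.3159, 0.2681]
tool_rot: [2.034, 2.387, 0.015]
ft_force: [0.9, 0.8, -0.5]
opening: 0.0871
time_s: 11.05
tcp_pos: [0.4925, 0.1173, 0.267]
tool_rot: [2.04, 2.384, 0.013]
ft_force: [0.8, -0.0, -0.7]
opening: 0.0869
```

View pics/t7.png

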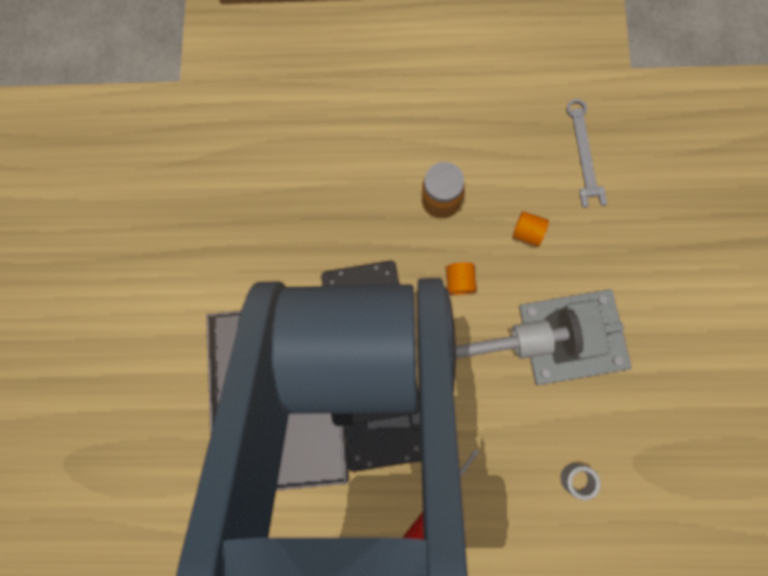

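View pics/s7.png

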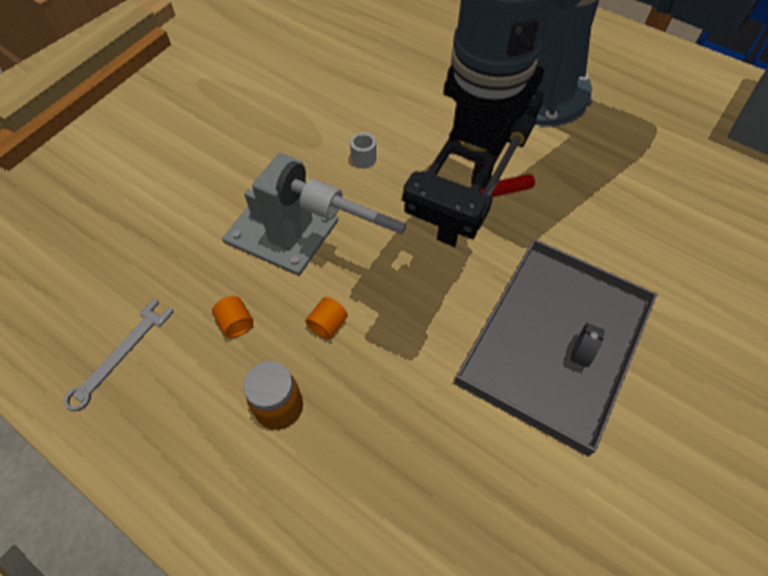

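The collar stands in the tray at (587,345) in the scene picture. The spacer is unmoved on the bar at (320,198). Next is the spacer.

```bash
python3 d.py .5285 -.071 .213 8.9
```

```text
turn [ 0.0045 -0.0011  0.0021] shift [-0.9675  0.0282  0.0141] grasp pt now [0.4926 0.1193 0.2162] t 11.15 F [ 0.3 -0.1 -0.6] open 0.087 yaw 9.14
```

```bash
python3 -m jog '[[[0.004,-0.001,0.002,-0.25,0.007,0,100],[0.004,-0.001,0.002,-0.5,0.014,0,100],[0.004,-0.001,0.002,-0.75,0.02,0,100],[0.004,-0.001,0.002,-0.967,0.028,0.014,100],[0.004,-0.001,0.002,-0.967,0.028,0.014,100],[0.004,-0.001,0.002,-0.967,0.028,0.014,100],[0.004,-0.001,0.002,-0.967,0.028,0.014,100]]]'; python3 d.py .5285 -.071 .123 8.9
```

```text
time_s: 11.85
tcp_pos: [0.5279, -0.0687, 0.2637]
tool_rot: [-2.038, -2.389, -0.001]
ft_force: [-0.5, -0.0, -0.1]
opening: 0.0871
turn [-0.0001 -0.0008  0.0014] shift [-0.0127  0.0014  0.4484] grasp pt now [ 0.5278 -0.0686  0.2127] t 11.85 F [-0.5 -0.  -0.1] open 0.0871 yaw 9.06
```

```bash
python3 -m jog '[[[0,0,0.001,-0.012,0.001,0.1,100],[0,0,0.001,-0.012,0.001,0.25,100],[0,0,0.001,-0.012,0.001,0.35,100],[0,0,0.001,-0.012,0.001,0.42,100],[0,0,0.001,-0.012,0.001,0.448,100],[0,0,0.001,-0.012,0.001,0.448,100],[0,0,0.001,-0.012,0.001,0.448,100]]]'; python3 d.py .5285 -.071 .123 8.9
python3 - <<'E'
from h import *
c=r.capture("scene");save(c,"s8.png",(140,60,340,210),4)
c=r.capture("top");save(c,"t8.png",(230,130,430,280),4)
E
```

```text
time_s: 12.55
tcp_pos: [0.5287, -0.07, 0.1747]
tool_rot: [-2.039, -2.389, -0.002]
ft_force: [1.0, 0.8, -0.3]
opening: 0.0872
turn [ 0.0003 -0.0006  0.0012] shift [-0.0047 -0.0019  0.0034] grasp pt now [ 0.5287 -0.0699  0.1237] t 12.55 F [ 1.   0.8 -0.3] open 0.0872 yaw 9.03
```

View pics/s8.png

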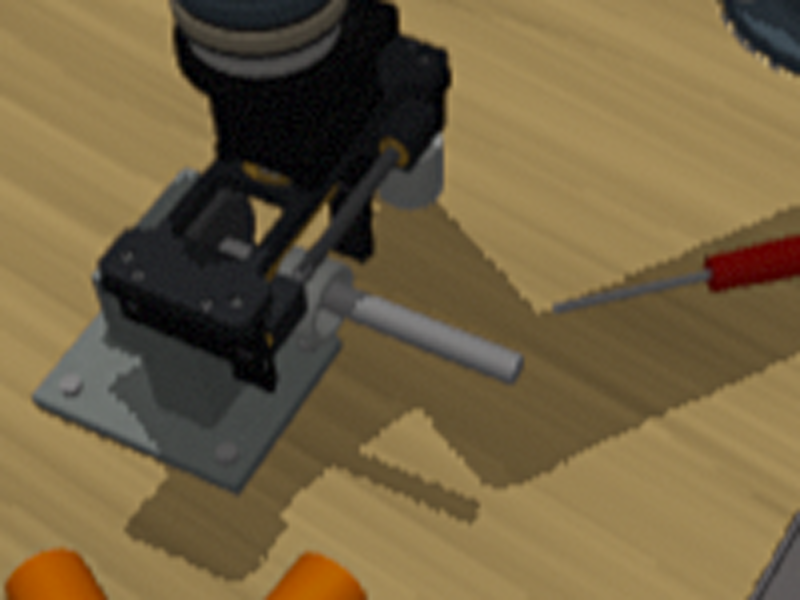

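View pics/t8.png

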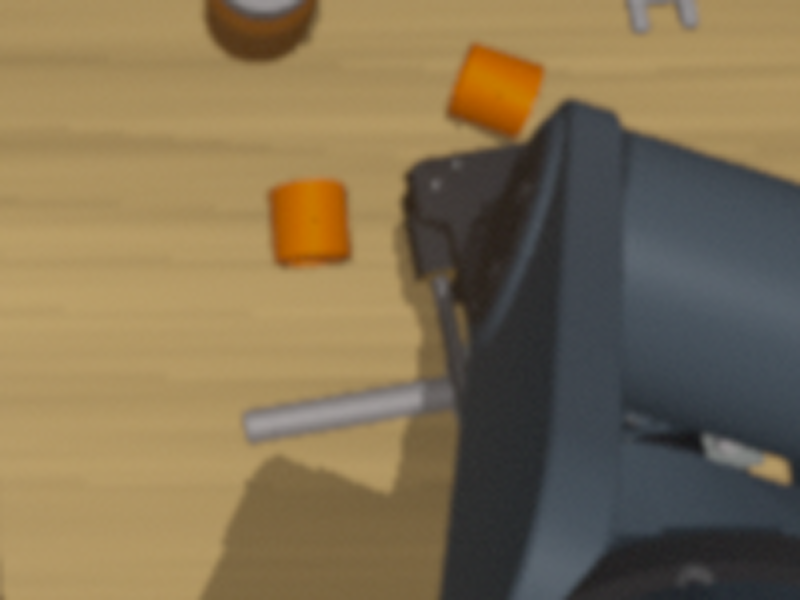

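The open gripper straddles the spacer, with its end at about (325,300) in the scene crop, and no force shows. I'll close on it.

```bash
python3 -m jog '[[[0,0,0,0,0,0,60],[0,0,0,0,0,0,50],[0,0,0,0,0,0,45],[0,0,0,0,0,0,35],[0,0,0,0,0,0,30],[0,0,0,0,0,0,30],[0,0,0,0,0,0,30],[0,0,0,0,0,0,30],[0,0,0,0,0,0,30]]]' 15; python3 -m jog '[[[0,0,0,0,0,-0.01,30],[0,0,0,0,0,-0.02,30],[0,0,0,0,0,-0.035,30],[0,0,0,0,0,-0.035,30]]]'; python3 d.py .5285 -.071 .130 8.9
```

```text
time_s: 13.55
tcp_pos: [0.529, -0.0706, 0.175]
tool_rot: [2.04, 2.388, 0.002]
ft_force: [0.3, -0.5, -0.4]
opening: 0.044
time_s: 13.95
tcp_pos: [0.5292, -0.0707, 0.1824]
tool_rot: [2.04, 2.388, 0.003]
ft_force: [-0.1, -0.2, -0.8]
opening: 0.044
turn [ 0.0011 -0.0001  0.0008] shift [-0.0011 -0.0036  0.0071] grasp pt now [ 0.5293 -0.0706  0.1314] t 13.95 F [-0.1 -0.2 -0.8] open 0.044 yaw 8.99
```

The spacer is gripped with the opening at 44.0 mm, and the lift shows no bar contact. I'll slide it off.

```bash
python3 -m jog '[[[0,0,0,0.08,0,0,30],[0,0,0,0.18,0,0,30],[0,0,0,0.28,0,0,30],[0,0,0,0.38,0,0,30],[0,0,0,0.48,0,0,30],[0,0,0,0.58,0,0,30],[0,0,0,0.68,0,0,30],[0,0,0,0.78,0,0,30],[0,0,0,0.88,0,0,30],[0,0,0,0.96,0,0,30],[0,0,0,0.96,0,0,30]]]'; python3 d.py .455 .237 .043 8.9
python3 - <<'E'
from h import *
c=r.capture("scene");save(c,"s9.png",s=1.5)
E
```

```text
time_s: 15.05
tcp_pos: [0.4977, 0.1214, 0.1824]
tool_rot: [-2.037, -2.392, -0.002]
ft_force: [0.7, -0.3, -1.5]
opening: 0.0443
turn [ 0.0004 -0.0005  0.0023] shift [ 0.6041 -0.119   0.4424] grasp pt now [0.4977 0.1215 0.1314] t 15.05 F [ 0.7 -0.3 -1.5] open 0.0443 yaw 9.17
```

View pics/s9.png

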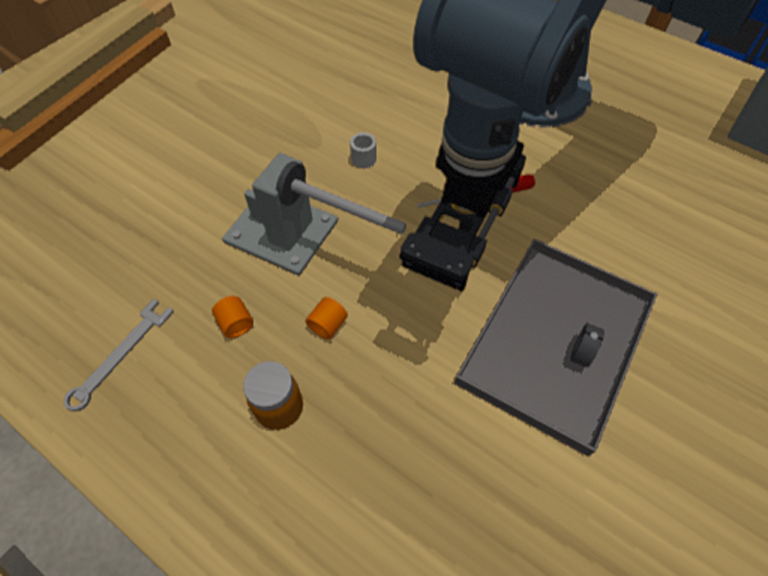

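The bar is empty and the spacer is held clear of it. The collar is still at (587,345) in the tray. I'll carry the spacer over.

```bash
python3 -m jog '[[[0,0,0.002,0.15,-0.03,0,30],[0,0,0.002,0.35,-0.07,0,30],[0,0,0.002,0.5,-0.1,0,30],[0,0,0.002,0.6,-0.12,0,30],[0,0,0.002,0.6,-0.12,0.1,30],[0,0,0.002,0.6,-0.12,0.2,30],[0,0,0.002,0.6,-0.12,0.3,30],[0,0,0.002,0.6,-0.12,0.4,30],[0,0,0.002,0.6,-0.12,0.46,30],[0,0,0.002,0.6,-0.12,0.48,30],[0,0,0.002,0.6,-0.12,0.48,30]]]'; python3 d.py .455 .237 .029 8.9
```

```text
time_s: 16.2
tcp_pos: [0.4556, 0.2348, 0.0861]
tool_rot: [2.042, 2.387, 0.001]
ft_force: [0.3, -0.4, -0.6]
opening: 0.0441
turn [ 0.0004 -0.0002 -0.0001] shift [ 0.0111 -0.0016  0.0307] grasp pt now [0.4557 0.2349 0.0351] t 16.2 F [ 0.3 -0.4 -0.6] open 0.0441 yaw 8.89
```

```bash
python3 -m jog '[[[0,0,0,0,0,0.01,30],[0,0,0,0,0,0.018,30],[0,0,0,0,0,0.025,30],[0,0,0,0,0,0.025,30]]]';python3 -m jog '[[[0,0,0,0,0,0.003,30],[0,0,0,0,0,0.005,30],[0,0,0,0,0,0.005,30]]]'; python3 -m jog '[[[0,0,0,0,0,0.003,30],[0,0,0,0,0,0.005,30],[0,0,0,0,0,0.005,30]]]'
```

```text
time_s: 16.6
tcp_pos: [0.4557, 0.2349, 0.0814]
tool_rot: [2.042, 2.387, 0.002]
ft_force: [0.4, 0.5, -0.6]
opening: 0.044
time_s: 16.9
tcp_pos: [0.4557, 0.2349, 0.0804]
tool_rot: [2.042, 2.387, 0.002]
ft_force: [0.7, 0.1, 0.2]
opening: 0.0442
time_s: 17.2
tcp_pos: [0.4557, 0.2349, 0.0793]
tool_rot: [2.042, 2.387, 0.002]
ft_force: [0.4, -0.2, -2.0]
opening: 0.0438
```

```bash
python3 -m jog '[[[0,0,0,0,0,0.002,30],[0,0,0,0,0,0.004,30],[0,0,0,0,0,0.004,30]]]';python3 -m jog '[[[0,0,0,0,0,0.002,30],[0,0,0,0,0,0.004,30],[0,0,0,0,0,0.004,30]]]'
```

```text
time_s: 17.5
tcp_pos: [0.4557, 0.2349, 0.0784]
tool_rot: [2.042, 2.387, 0.001]
ft_force: [-0.1, -0.4, -1.8]
opening: 0.0438
time_s: 17.8
tcp_pos: [0.4557, 0.2349, 0.0783]
tool_rot: [2.042, 2.387, 0.002]
ft_force: [-0.9, -0.8, 5.0]
opening: 0.0438
```

The spacer touched down at a grasp height of 0.0273, as expected. I'll ease off a little and open slowly.

```bash
python3 -m jog '[[[0,0,0,0,0,-0.001,30],[0,0,0,0,0,-0.001,30]]]' 8; python3 -m jog '[[[0,0,0,0,0,0,50],[0,0,0,0,0,0,51],[0,0,0,0,0,0,52],[0,0,0,0,0,0,53],[0,0,0,0,0,0,55],[0,0,0,0,0,0,58],[0,0,0,0,0,0,62],[0,0,0,0,0,0,70],[0,0,0,0,0,0,80],[0,0,0,0,0,0,90],[0,0,0,0,0,0,100],[0,0,0,0,0,0,100]]]';  python3 -m jog '[[[0,0,0,0,0,-0.05,100],[0,0,0,0,0,-0.15,100],[0,0,0,0,0,-0.35,100],[0,0,0,0,0,-0.6,100],[0,0,0,0,0,-0.8,100],[0,0,0,0,0,-0.9,100],[0,0,0,0,0,-0.9,100]]]'
python3 -m jog '[[[0,0,0,-0.25,0,0,100],[0,0,0,-0.5,0,0,100],[0,0,0,-0.75,0,0,100],[0,0,0,-0.75,0,0,100],[0,0,0,-0.75,0,0,100]]]'
python3 - <<'E'
from h import *
c=r.capture("scene");save(c,"s10.png",s=1.5)
save(c,"s10z.png",(290,150,450,310),4)
c=r.capture("top");save(c,"t10.png",s=1.5)
E
```

```text
time_s: 18.0
tcp_pos: [0.4557, 0.2349, 0.0786]
tool_rot: [2.042, 2.386, 0.002]
ft_force: [0.1, -0.1, -1.9]
opening: 0.0441
time_s: 19.2
tcp_pos: [0.4557, 0.2349, 0.0785]
tool_rot: [2.042, 2.386, 0.002]
ft_force: [0.6, -0.0, -0.5]
opening: 0.0831
time_s: 19.9
tcp_pos: [0.4569, 0.2353, 0.2626]
tool_rot: [2.039, 2.383, 0.014]
ft_force: [-0.2, -0.2, 0.1]
opening: 0.0869
time_s: 20.4
tcp_pos: [0.4796, 0.086, 0.2615]
tool_rot: [2.044, 2.381, 0.012]
ft_force: [0.2, -0.1, -0.5]
opening: 0.0873
```

View pics/s10.png

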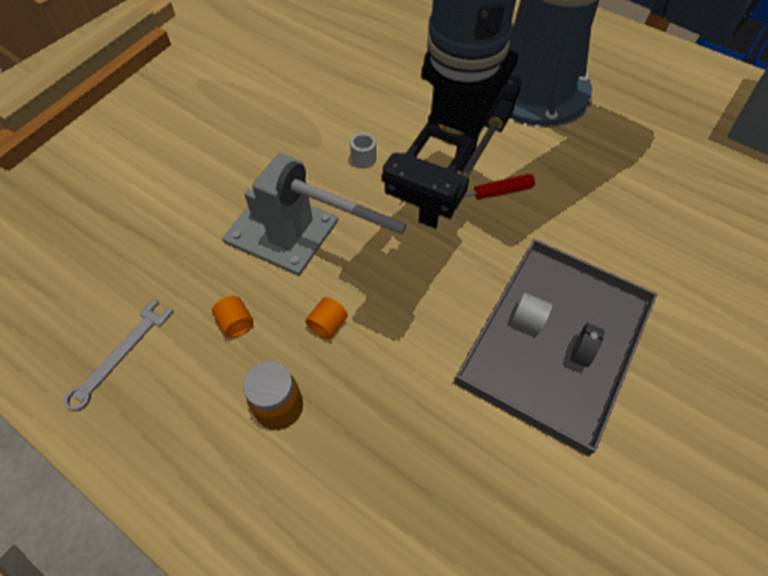

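View pics/s10z.png

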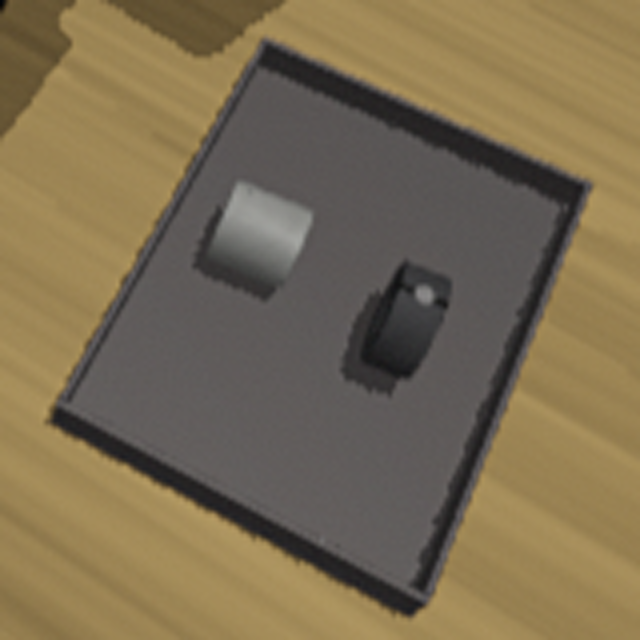

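View pics/t10.png

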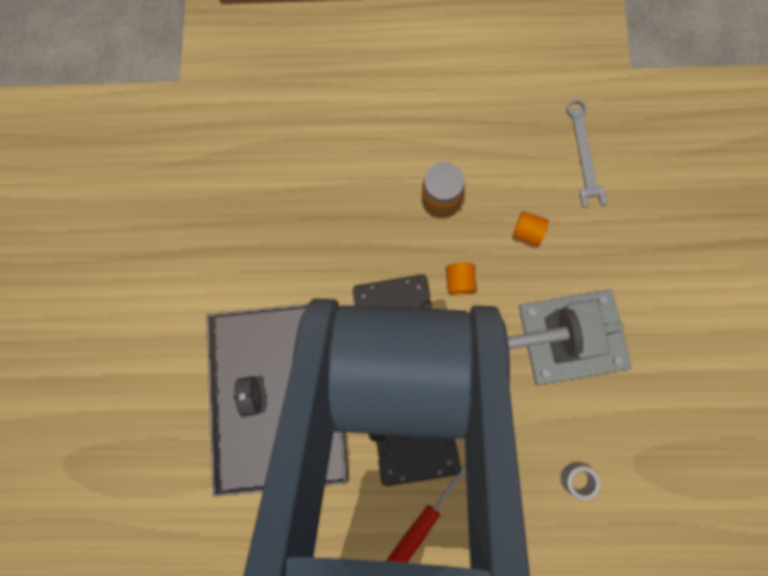

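Both parts are in the tray: the spacer at (530,312) and the collar at (588,345) in the scene picture. I'll make sure neither is rolling before I hand in.

```bash
python3 -m jog '[[[0,0,0,0,0,0,100],[0,0,0,0,0,0,100],[0,0,0,0,0,0,100],[0,0,0,0,0,0,100],[0,0,0,0,0,0,100]]]'; python3 - <<'E'
from h import *
a=cv2.imread("pics/s10z.png").astype(int)
c=r.capture("scene");save(c,"s11z.png",(290,150,450,310),4)
b=cv2.imread("pics/s11z.png").astype(int)
d=abs(a-b).max(2)[100:500,150:500];print(d.max(),(d>25).sum())
print(r.job_done())
E
```

```text
time_s: 21.0
tcp_pos: [0.4793, 0.0882, 0.2618]
tool_rot: [2.038, 2.385, 0.012]
ft_force: [0.1, -0.7, 0.2]
opening: 0.087
7 0
the job is handed in; nothing more can be done
None
```

The collar and then the spacer are off the bar and standing in the tray, and I handed the job in at about 21 s of the 64 s allowed. For each part I gripped it, lifted it about 7 mm so it hung clear of the bar, and slid it out. I then lowered it until it touched the tray floor and let go slowly.

- **Grip:** the fingers stopped at 56.1 mm on the collar and 44.0 mm on the spacer, matching their outside diameters.
- **Forces:** wrist readings at the end of each move stayed under about 7 N.
- **Order:** a picture showed the collar in the tray while the spacer was still on the bar.
- **Final state:** the scene camera showed both parts in the tray and the bar empty, with the robot clear. Two pictures about 0.6 s apart showed neither part moving.
- **Limits:** the arm hid the spacer from the top camera at the end, so only the scene camera confirmed its place. My fitted outlines of the parts on the bar were about 2 mm off in both views, within the calibration error. Both parts stand with their axes horizontal.

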